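# Change over the filament dryer

### The job

Change over the filament dryer: switch it off at the rotary handle, draw the carriage out to its stop, and stand every dried reel from its spindles upright on the floor of the plywood tray. Then mount all the damp reels from the bench, one to a spindle and right down on the platform, push the carriage fully home until its front plate sits flush on the hood's mouth, and only then turn the handle back to on. The dryer must never be on while its carriage is open, and the mug, tin and glue bottle stay where they are.

Things in the scene. Friction and masses are not known exactly. Their poses are not given: they have to be found in the camera images.
- dryer: Fixed grey bench dryer. Origin: on the bench top, on the slide's centre line, in the plane of the hood's mouth. +x: the way the carriage is pushed home; +y: to the switch box; z up. Hood: x 0 to 240, y -68 to 68 mm, 96 high, see-through lid. Run-out sill: x -245 to 0, y -55 to 55, 10 high, with a rail 24 wide, top at 21. Switch box: x 65 to 185, y 68 to 154, 96 high.
- isolator (a joint): Rotary switch on the switch box, vertical axis at dryer x 125, y 111 mm. 0 rad = on (handle bar along the slide, dryer x), 1.571 = off (bar across it, along dryer y); grows anticlockwise seen from above. Sprung detents at both end stops: about 0.16 Nm to start it, and once past half way (0.785) it snaps on to the other detent by itself.
- isolator_grip (a point): Point on the switch axis, inside the black handle bar, 10 mm below its top; it turns with the handle, its x axis along the bar. The bar is 64 mm long, 14 wide, 28 tall, its top 139 mm above the bench; below it a round collar, 34 mm diameter, 10 high.
- carriage: Loose carriage, about 0.55 kg, on two skids; a 40 mm shoe astride the rail (1 mm play) guides it. About 5 N on its centre line moves it; pushed off-centre it runs askew (up to 0.06 rad). Origin: centre of its underside, 10 mm above the bench; axes as the dryer's. Origin at dryer x 109 mm: home, front plate shut on the mouth; at -125: out against its stop. Platform 218 x 90 mm, top at z 20.
- pull (a point): Top centre of the black pull on the front plate (plate: carriage x -115 to -109 mm, 130 wide, top 92 mm above the bench). The pull is a fin on the centre line, 16 mm thick (y), carriage x -151 to -115, 42 tall, top 85 mm above the bench; pinch it from above across its thickness or push on its outer end. Site at carriage x -133, y 0.
- spindle_1 (a point): Foot of steel spindle 1 (next to the front plate; carriage x -70 mm), on the platform's top, 30 mm above the bench. The spindle is 13 mm thick, 56 mm high, its last 8 mm tapered. Spindles are 70 mm apart.
- spindle_2 (a point): Foot of steel spindle 2 (in the middle; carriage x 0 mm), on the platform's top, 30 mm above the bench. The spindle is 13 mm thick, 56 mm high, its last 8 mm tapered. Spindles are 70 mm apart.
- spindle_3 (a point): Foot of steel spindle 3 (at the inner end; carriage x 70 mm), on the platform's top, 30 mm above the bench. The spindle is 13 mm thick, 56 mm high, its last 8 mm tapered. Spindles are 70 mm apart.
- damp_1: Damp filament reel standing on the bench at the start, grey flanges and white winding: 62 mm diameter, 44 mm high, bore 20 mm through its axis, 0.11 kg. Origin: centre of its underside, z along the axis. May be absent (None).
- damp_2: Damp filament reel standing on the bench at the start, grey flanges and white winding: 62 mm diameter, 44 mm high, bore 20 mm through its axis, 0.11 kg. Origin: centre of its underside, z along the axis. May be absent (None).
- damp_3: Damp filament reel standing on the bench at the start, grey flanges and white winding: 62 mm diameter, 44 mm high, bore 20 mm through its axis, 0.11 kg. Origin: centre of its underside, z along the axis. May be absent (None).
- dried_1: Dried filament reel, on spindle 1 at the start; same size and look as the damp ones. Origin: centre of its underside. May be absent (None).
- dried_2: Dried filament reel, on spindle 2 at the start; same size and look as the damp ones. Origin: centre of its underside. May be absent (None).
- dried_3: Dried filament reel, on spindle 3 at the start; same size and look as the damp ones. Origin: centre of its underside. May be absent (None).
- tray: Fixed shallow plywood tray for dried reels, 190 (its x) x 100 (its y) x 18 mm, walls and floor 5 mm; holds two reels upright side by side along its x. Origin: centre of its underside, on the bench.
- mug: White mug, 76 mm wide, 85 mm high; stays where it is. Origin: centre of its underside.
- tin: Squat plain metal tin, 72 mm wide, 60 mm high; stays where it is. Origin: centre of its underside.
- glue: White glue bottle, 44 mm wide, 110 mm high; stays where it is. Origin: centre of its underside.
Not all that is in view belongs to the job. What is shaped like the damp_3 but green or orange is not meant.

How it is judged:
On the way, in this order (a step that is already met when the one before it is completed fails the run):
1. the handle is turned to off (value of joint isolator above 1.45 rad), for 0.2 s.
2. the carriage is drawn out to within 25 mm of its stop, the handle off (x of carriage in the frame of dryer below -0.1 m and value of joint isolator above 1.45 rad), for 0.2 s.
3. every dried reel stands in the tray and every damp reel is right down on a spindle ((distance between damp_1 and spindle_1 below 0.006 m or distance between damp_1 and spindle_2 below 0.006 m or distance between damp_1 and spindle_3 below 0.006 m) and (distance between damp_2 and spindle_1 below 0.006 m or distance between damp_2 and spindle_2 below 0.006 m or distance between damp_2 and spindle_3 below 0.006 m) and (distance between damp_3 and spindle_1 below 0.006 m or distance between damp_3 and spindle_2 below 0.006 m or distance between damp_3 and spindle_3 below 0.006 m) and x of dried_1 in the frame of tray between -0.07 and 0.07 m and y of dried_1 in the frame of tray between -0.03 and 0.03 m and z of each of dried_1, dried_2, dried_3 in the frame of tray below 0.012 m and angle between each of dried_1, dried_2, dried_3's own z axis and vertical below 0.1 rad and x of dried_2 in the frame of tray between -0.07 and 0.07 m and y of dried_2 in the frame of tray between -0.03 and 0.03 m and x of dried_3 in the frame of tray between -0.07 and 0.07 m and y of dried_3 in the frame of tray between -0.03 and 0.03 m and x of carriage in the frame of dryer below -0.1 m), for 0.2 s.
4. the loaded carriage is pushed fully home, the handle still off (x of carriage in the frame of dryer above 0.104 m and height (world z) of carriage below 0.014 m and angle between the x axis of carriage and the x axis of dryer, either way round below 0.03 rad and value of joint isolator above 1.45 rad), for 0.2 s.
5. the handle is turned to on (value of joint isolator below 0.12 rad and x of carriage in the frame of dryer above 0.104 m and height (world z) of carriage below 0.014 m and angle between the x axis of carriage and the x axis of dryer, either way round below 0.03 rad), for 0.2 s.
At the end, for the whole second after the job is handed in: The handle is in its on detent (below 0.12 rad), the carriage home (front plate within 5 mm of the hood's mouth and square to it within 0.03 rad), every damp reel within 6 mm of a spindle's foot, every dried reel upright on the tray's floor, all at rest (all of step 5 and (distance between damp_1 and spindle_1 below 0.006 m or distance between damp_1 and spindle_2 below 0.006 m or distance between damp_1 and spindle_3 below 0.006 m) and (distance between damp_2 and spindle_1 below 0.006 m or distance between damp_2 and spindle_2 below 0.006 m or distance between damp_2 and spindle_3 below 0.006 m) and (distance between damp_3 and spindle_1 below 0.006 m or distance between damp_3 and spindle_2 below 0.006 m or distance between damp_3 and spindle_3 below 0.006 m) and x of dried_1 in the frame of tray between -0.07 and 0.07 m and y of dried_1 in the frame of tray between -0.03 and 0.03 m and z of each of dried_1, dried_2, dried_3 in the frame of tray below 0.012 m and angle between each of dried_1, dried_2, dried_3's own z axis and vertical below 0.1 rad and x of dried_2 in the frame of tray between -0.07 and 0.07 m and y of dried_2 in the frame of tray between -0.03 and 0.03 m and x of dried_3 in the frame of tray between -0.07 and 0.07 m and y of dried_3 in the frame of tray between -0.03 and 0.03 m and linear speed of each of damp_1, damp_2, damp_3, dried_1, dried_2, dried_3 below 0.02 m/s); the robot touches nothing.
It fails at once if the dryer is on while its carriage is open (value of joint isolator below 0.67 rad and x of carriage in the frame of dryer below 0.085 m).
It fails at once if the mug, tin or glue bottle is moved by more than 25 mm (distance of any of mug, tin, glue from where it was at the start of the episode above 0.025 m).
Of damp_1, damp_2, damp_3 only 2 to 3 are there at a start; the rules pass over those that are not, and their reading is None.
Of dried_1, dried_2, dried_3 only 1 to 2 are there at a start; the rules pass over those that are not, and their reading is None.
At some moment in a run one of damp_1, damp_2, damp_3 may be knocked a few centimetres aside while the robot is not near it.
Once in a run the grip may slacken for a moment while it holds something.
It also fails if it takes over 210 s, if anything falls off the work surface, if the arm or the gripper's body presses on something with over 40 N, if the wrist force passes 120 N, or if a joint passes its speed limit or range.

### The arm

A 6-joint arm with a two-finger parallel gripper is mounted at the origin on the work surface. World frame = base frame: x ahead of the robot, y to its left, z up, the work surface at z = 0. Lengths are in m, angles in rad, forces in N, time in s.
With the tool pointing down it reaches from about 0.35 to 0.975 m from the base axis. Payload 7.1 kg.
Tool frame: the origin (TCP) lies between the finger pads; the fingertips stand 22 mm ahead of it and the grasp point (between the pads) lies 3 mm ahead of it; z points along the fingers, y is the line along which they close (so a half turn about z gives the same grasp; the last joint's range is limited). The gripper opens to 88 mm and grips with 3 to 60 N. Pads are 20 mm wide; open, the fingers measure 115 mm over their backs; the gripper's body (75 mm by 178 mm) begins 61 mm behind the grasp point.
Start: joints at [-1.32, 0.423, 1.63, -0, 1.089, -0.019], TCP at [0.167, -0.602, 0.245] pointing down, gripper open.
Joint ranges: [-3, 3], [-0.9, 2.11], [0.09, 2.58], [-1.31, 4.45], [0.11, 2.69], [-2.54, 2.54]. Speed limits (rad/s): [2.39, 2.39, 3.01, 3.14, 3.14, 3.14].

### API

Orientations are given as a rotation vector (axis times angle).
In Python, from rig import move_to, move_linear, move_joints, move_gripper, dwell, solve_ik, capture, calibration, Unreachable, finish_job, get_time, get_joint_positions, get_joint_velocities, get_joint_efforts, get_tool_pos, get_eef_rot, get_force, get_torque, get_gripper_width, get_grip_force gives the robot as it stands. Calls block until the motion is done:
- move_to(position, orientation): joint-space move of the TCP to a pose.
- move_linear(position, max_speed=0.15, rotation=None, contact_N=None): straight line of the TCP; rotation=None keeps the orientation; max_speed is the mean speed in m/s. With contact_N (N) it stops when the force on the tool has changed by that much, and returns True; else False.
- move_joints(angles): joint-space move.
- move_gripper(opening): finger opening in m; the grip force is fixed at half the most; returns when the fingers have stopped.
- dwell(seconds).
- solve_ik(position, orientation): joint angles nearest the present ones, or None.
- capture(name): name is "side" or "top"; returns the picture (420x560x3 uint8, red, green, blue); there is no depth.
- calibration(name): a dict with "camera_matrix" (3x3 intrinsics, pixels), "dist_coeffs" ([k1, k2, p1, p2, k3] as OpenCV has them; the pictures are not rectified), "origin" and "rotation" of the camera in the world. Camera axes: x right, y down, z forward; pixel columns grow to the right and rows downward; lengths in m; the calibration is good to about 2 mm. A picture is of the moment at which its call begins. calibration takes no time and is no camera call.
A pose or a line that the arm cannot do raises Unreachable and nothing moves.
- finish_job(): hands the job in; it is judged then, once.
Readings, each from a call of its own:
- get_time(): time.
- get_joint_positions(): joint angles.
- get_joint_velocities(): joint speeds.
- get_joint_efforts(): joint torques, N m.
- get_tool_pos(): TCP position.
- get_eef_rot(): TCP orientation.
- get_force(): force on the tool from outside, world axes, zero at the start.
- get_torque(): the same for the moment, N m.
- get_gripper_width(): finger opening in m.
- get_grip_force(): force on a finger pad.
Only numpy, scipy, OpenCV 4.12 (cv2) and the standard library are available. Lean on these libraries where they do the work, as an engineer would, in place of code of your own. Each camera call takes 0.05 s, during which the arm holds its last target. There are 200 camera calls.

## Working session

There is one attempt and no reset: what is moved stays moved. The work goes in short steps, each a Python script; the robot and the scene stay as the last script left them, time stands still between calls to the robot, and variables do not carry over. Pictures are saved under pics/ and viewed, at most 14 in all, crops included, and the job is handed in when it is done.

```bash
mkdir -p pics; cat > h.py <<'E'
import numpy as np, cv2
from rig import *
def shot(n,f):
    im=capture(n); cv2.imwrite(f'pics/{f}.png',im[:,:,::-1]); return im
def ray(n,uv):
    c=calibration(n); K=np.array(c['camera_matrix'],float); d=np.array(c['dist_coeffs'],float)
    p=cv2.undistortPoints(np.array(uv,float).reshape(-1,1,2),K,d).reshape(-1,2)
    R=np.array(c['rotation'],float)
    if R.size==3: R=cv2.Rodrigues(R)[0]
    return np.array(c['origin'],float),np.c_[p,np.ones(len(p))]@R.T
def plane(n,uv,z):
    o,d=ray(n,uv); return o+d*((z-o[2])/d[:,2])[:,None]
def proj(n,P):
    c=calibration(n); K=np.array(c['camera_matrix'],float); d=np.array(c['dist_coeffs'],float)
    R=np.array(c['rotation'],float)
    if R.size==3: R=cv2.Rodrigues(R)[0]
    q=(np.array(P,float).reshape(-1,3)-np.array(c['origin']))@R
    return cv2.projectPoints(q,np.zeros(3),np.zeros(3),K,d)[0].reshape(-1,2)
E
python3 - <<'E'
from h import *
for n in('top','side'):
    shot(n,n+'0'); print(calibration(n))
print(get_time(),get_eef_rot())
E
```

```text
{'camera_matrix': array([[396.39827692,   0.        , 285.4770921 ],
       [  0.        , 396.39827692, 207.64907106],
       [  0.        ,   0.        ,   1.        ]]), 'dist_coeffs': array([-0.02019407,  0.        ,  0.        ,  0.        ,  0.        ]), 'origin': array([0.25269904, 0.01685952, 1.2843676 ]), 'rotation': array([-2.24571047,  1.94327907, -0.21865965])}
{'camera_matrix': array([[516.278201  ,   0.        , 277.93972542],
       [  0.        , 516.278201  , 210.38397319],
       [  0.        ,   0.        ,   1.        ]]), 'dist_coeffs': array([-0.17818564,  0.        ,  0.        ,  0.        ,  0.        ]), 'origin': array([ 0.27732578, -1.17062111,  1.39455304]), 'rotation': array([-2.36196573,  0.24354931, -0.08182334])}
0.1 [-3.11168503e+00 -4.22297562e-01  2.28566562e-04]
```

View pics/top0.png

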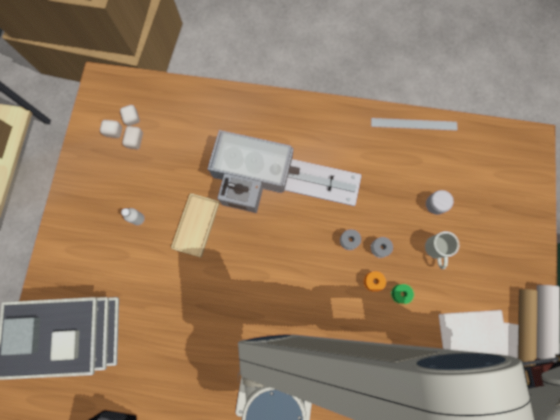

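View pics/side0.png

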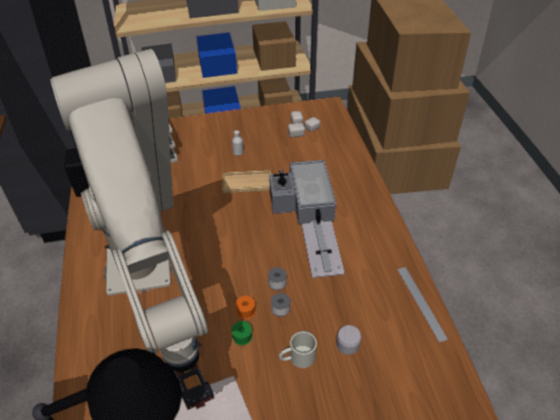

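Top view: damp reels are grey at (350,239) and (382,246), and the decoys are orange (376,281) and green (403,294). The metal tin at (440,202) and the mug at (444,245) must be left alone. The dryer hood is at (250,160), the switch at (237,188) and the tray at (195,224). I choose the two grey reels and check them in a crop.

```bash
python3 - <<'E'
from h import *
im=cv2.imread('pics/top0.png'); c=im[120:270,165:405]
a=cv2.resize(c,None,fx=3.33,fy=3.33,interpolation=cv2.INTER_CUBIC)
cv2.imwrite('pics/c0.png',a)
im=cv2.imread('pics/side0.png'); c=im[150:330,215:375]
cv2.imwrite('pics/c1.png',cv2.resize(c,None,fx=3.33,fy=3.33,interpolation=cv2.INTER_CUBIC))
E
```

```text
(no output)
```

View pics/c0.png

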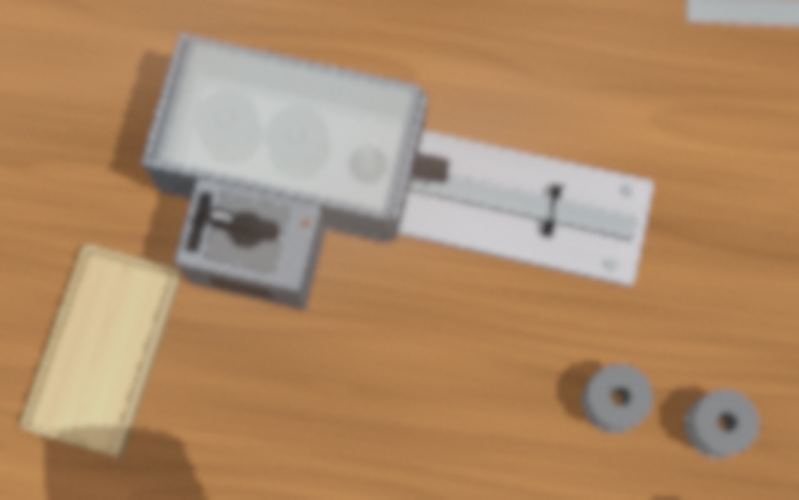

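View pics/c1.png

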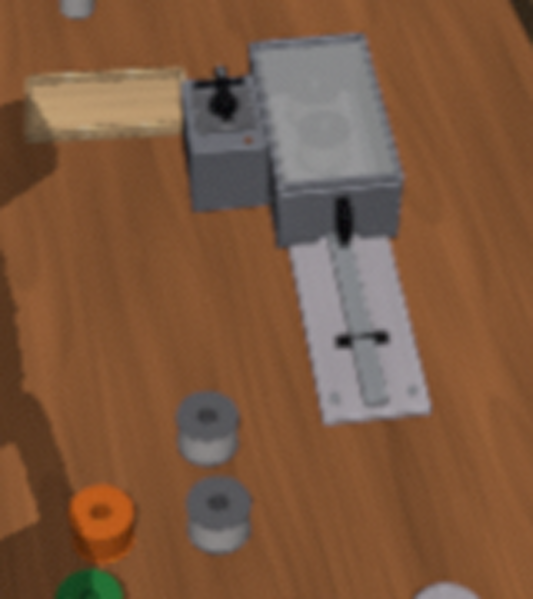

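The crops show the handle bar along the slide (on) and two faint dried reels under the lid on spindles 2 and 3. Spindle 1 looks empty. The grey reels have their bores at crop (620,396) and (727,422).

```bash
cat > loc.py <<'E'
from h import *
from scipy.optimize import least_squares
T=lambda a:np.array(a,float).reshape(-1,2)/3.33+[165,120]
S=lambda a:np.array(a,float).reshape(-1,2)/3.33+[215,150]
def fit(obj,obs):
    P=np.array(obj,float)/1000
    def w(p): 
        c,s=np.cos(p[2]),np.sin(p[2]); return P@np.array([[c,s,0],[-s,c,0],[0,0,1]])+[p[0],p[1],0]
    r=lambda p:np.concatenate([(proj(n,w(p))-uv)[i] for n,i,uv in obs]).ravel()
    best=min((least_squares(r,[.6,-.1,a],loss='soft_l1') for a in np.arange(0,6.3,.8)),key=lambda q:q.cost)
    return best.x,r(best.x).reshape(-1,2)
E
python3 - <<'E'
from loc import *
obj=[(-245,-55,10),(-245,55,10),(240,-68,96),(240,68,96),(0,-68,96),(0,68,96)]
t=np.full((6,2),0.)+T([(653,181),(635,284),(183,37),(148,163),(425,90),(400,215)])
s=S([(430,411),(325,423),(365,37),(250,42),(400,180),(273,188)])
i=list(range(6))
p,r=fit(obj,[('top',i,t),('side',i,s)]); print('dryer',p,r.round(1).tolist())
for a,b in(((0,6),(1,))if 0 else()):pass
tt=plane('top',T([(88,245),(178,272),(120,455),(23,427)]),.018); print('tray',tt.mean(0),tt,np.arctan2(*(tt[2]-tt[1])[[1,0]]))
ct=plane('top',T([(620,396),(727,422)]),.044);cs=plane('side',S([(207,416),(219,502)]),.044);print(ct,cs)
c,sn=np.cos(p[2]),np.sin(p[2])
def rd(x,y): return (p[0]+c*x-sn*y,p[1]+sn*x+c*y)
print('isolator',rd(.125,.111), 'pull',rd(.109-.133,0),'out',rd(-.125-.133,0))
# black bar: assume box top .096 vs higher
for z in(.096,.139):
    for n,u in(('top',T([(200,222),(250,230),(215,215),(280,233)])),('side',S([(218,83),(220,72),(222,105)]))):
        w=plane(n,u,z)[:,:2]-p[:2]; print(z,n,(w@np.array([[c,-sn],[sn,c]])).round(3).tolist())
for q in(rd(.125,.111),rd(-.258,0),rd(-.055,0),tuple(tt.mean(0)[:2])): print(q,np.hypot(*q))
E
```

```text
dryer [0.6519261  0.06049623 1.48722936] [[1.8, 0.0], [1.2, 0.2], [0.6, -1.2], [-0.2, 0.3], [0.7, -1.3], [-1.4, 1.3], [0.0, -0.4], [-0.8, -0.5], [-1.0, -1.5], [-1.2, -0.1], [0.6, -0.9], [0.8, 0.2]]
tray [0.43584653 0.33264188 0.018     ] [[0.53592539 0.36690823 0.018     ]
 [0.52169411 0.27361022 0.018     ]
 [0.33644094 0.29627619 0.018     ]
 [0.34932568 0.39377287 0.018     ]] 3.0198464161428387
[[ 0.45758168 -0.16746806  0.044     ]
 [ 0.44746934 -0.27033322  0.044     ]] [[ 0.46079123 -0.17344077  0.044     ]
 [ 0.45181265 -0.27465175  0.044     ]]
isolator (np.float64(0.5517471736323797), np.float64(0.19432515715418572)) pull (np.float64(0.6499228279920514), np.float64(0.03657998007719776)) out (np.float64(0.6303909102441406), np.float64(-0.1966034331174136))
0.096 top [[0.177, 0.112], [0.129, 0.109], [0.165, 0.102], [0.102, 0.105]]
0.096 side [[0.173, 0.109], [0.192, 0.104], [0.137, 0.109]]
0.139 top [[0.168, 0.122], [0.122, 0.119], [0.156, 0.113], [0.095, 0.116]]
0.139 side [[0.126, 0.114], [0.144, 0.11], [0.09, 0.114]]
(np.float64(0.5517471736323797), np.float64(0.19432515715418572)) 0.5849677002316609
(np.float64(0.6303909102441406), np.float64(-0.1966034331174136)) 0.6603374967635788
(np.float64(0.647335266239123), np.float64(0.005688160380475746)) 0.6473602568009487
(np.float64(0.4358465303905902), np.float64(0.3326418759972759)) 0.548281693767449
```

```bash
cat >> h.py <<'E'
from scipy.spatial.transform import Rotation as Ro
D=np.array([.6519,.0605]); TH=1.4872
def rd(x,y): c,s=np.cos(TH),np.sin(TH); return D+[c*x-s*y,s*x+c*y]
def td(w): c,s=np.cos(TH),np.sin(TH); d=np.array(w)[:2]-D; return np.array([c*d[0]+s*d[1],-s*d[0]+c*d[1]])
def ori(a): return (Ro.from_euler('z',a)*Ro.from_euler('x',np.pi)).as_rotvec()
def go(xy,z,a): move_to([xy[0],xy[1],z],ori(a))
def lin(xy,z,v=.15,**k): return move_linear([xy[0],xy[1],z],max_speed=v,**k)
def st(m=''): print(m,'t%.1f'%get_time(),'p',np.round(get_tool_pos(),4),'w%.4f'%get_gripper_width(),'F',np.round(get_force(),1),'g%.1f'%get_grip_force())
E
python3 - <<'E'
from h import *
q=rd(.125,.113)
for a in(TH,TH+np.pi/2):
    print(solve_ik([*q,.129],ori(a)))
move_gripper(.05)
go(q,.19,TH); 
print(lin(q,.132,.1,contact_N=8)); st('down')
move_gripper(0.0); st('grip')
j=solve_ik(list(get_tool_pos()),ori(TH+np.pi/2)); print(j,get_joint_positions())
j0=np.array(get_joint_positions()); d=j[5]-j0[5]
for f in(.4,.75,1.0):
    k=j0.copy(); k[5]+=d*f; move_joints(list(k)); st(f); print(get_torque())
E
```

```text
[0.31965337 0.51723656 1.79684549 0.         0.82751061 0.4032497 ]
[ 0.31965337  0.51723656  1.79684549  0.          0.82751061 -1.16754663]
False
down t4.7 p [0.55   0.1946 0.1322] w0.0499 F [ 0.1 -0.2  0.6] g0.0
grip t5.3 p [0.5522 0.1947 0.1343] w0.0139 F [ 2.1 -1.7  8.3] g43.8
[ 0.31857893  0.51222625  1.7892219   0.          0.84014451 -1.16862107] [ 3.18999797e-01  5.10263057e-01  1.79295060e+00 -1.15788271e-03
  8.32668132e-01  4.03455160e-01]
0.4 t6.0 p [0.5549 0.1952 0.1344] w0.0137 F [ 10.5   2.6 -12.1] g37.1
[ 0.08686803 -1.50988021 -0.12885051]
0.75 t6.6 p [0.5565 0.197  0.1345] w0.0139 F [ 17.2  10.5 -18.6] g34.1
[ 1.37453177 -2.29096732  0.04290586]
1.0 t7.0 p [0.5569 0.1986 0.1346] w0.0139 F [ 16.7  18.8 -20.3] g30.0
[ 2.80569019 -2.56495832 -0.12355039]
```

```bash
python3 - <<'E'
from h import *
move_gripper(.05); st('rel')
p=get_tool_pos(); lin(p,.19); 
h=rd(-.024,0); move_gripper(.05)
go(h,.15,TH); shot('top','t1'); shot('side','s1')
print(lin(h,.078,.1,contact_N=8)); st('down'); move_gripper(0); st('grip'); print(td(get_tool_pos()))
im=cv2.imread('pics/t1.png'); cv2.imwrite('pics/c2.png',cv2.resize(im[120:320,165:465],None,fx=2.66,fy=2.66,interpolation=cv2.INTER_CUBIC))
E
```

```text
rel t7.8 p [0.5522 0.1945 0.1343] w0.0500 F [-0.3 -0.   0.2] g0.0
False
down t10.7 p [0.6503 0.0366 0.0784] w0.0501 F [ 0.5 -0.6  0.1] g0.0
grip t11.3 p [0.6501 0.0366 0.0782] w0.0162 F [-0.5  0.1  2.2] g30.0
[-0.02398467 -0.00017294]
```

View pics/c2.png

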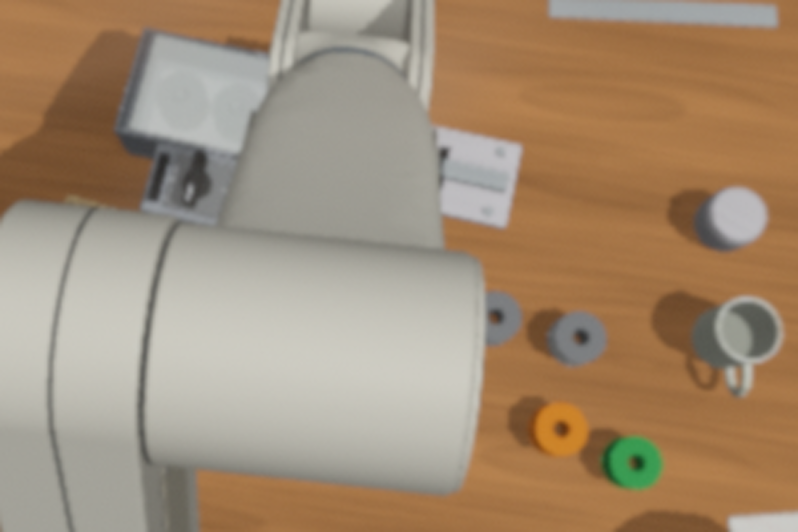

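The handle bar is now across the slide (off), at crop (193,175). The grip on the pull agrees with the estimated centre line. Next I draw the carriage out.

```bash
python3 - <<'E'
from h import *
h=rd(-.24,0)
lin(h,.078,.12); st('out'); print(td(get_tool_pos()))
print('contact',lin(rd(-.275,0),.078,.04,contact_N=20)); st('stop'); print(td(get_tool_pos()))
move_gripper(.05); p=get_tool_pos(); lin(p,.15); st('up'); print(td(get_tool_pos()))
j=get_joint_positions(); j2=np.array(j); j2[0]-=1.0; j2[1]-=.2; move_joints(list(j2))
shot('top','t2'); shot('side','s2'); st()
im=cv2.imread('pics/t2.png'); cv2.imwrite('pics/c3.png',cv2.resize(im[110:310,165:465],None,fx=2.66,fy=2.66,interpolation=cv2.INTER_CUBIC))
E
```

```text
out t13.2 p [ 0.632  -0.1777  0.0782] w0.0156 F [-1.3  5.1  4.1] g30.0
[-2.39020002e-01 -3.56398037e-05]
contact True
stop t13.8 p [ 0.6304 -0.1962  0.078 ] w0.0160 F [0.4 3.9 4.7] g30.0
[-2.57577661e-01 -1.68277062e-05]
up t15.2 p [ 0.6296 -0.1963  0.1496] w0.0499 F [-0.5  0.4 -0.5] g0.0
[-0.25772812  0.00079823]
 t17.6 p [ 0.1806 -0.6541  0.2836] w0.0499 F [-0.2  0.3  1.2] g0.0
```

View pics/c3.png

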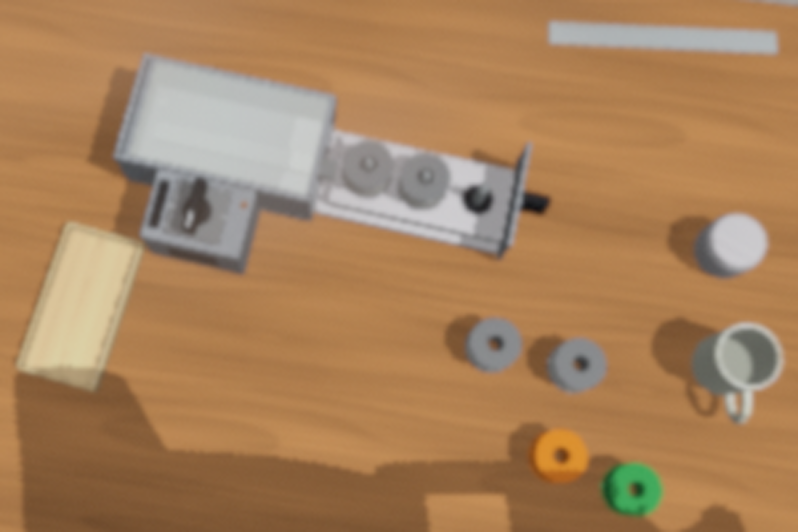

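```bash
python3 - <<'E'
import cv2,numpy as np
t=cv2.imread('pics/t2.png');s=cv2.imread('pics/s2.png')
b=cv2.resize(t[150:210,280:380],None,fx=4,fy=4,interpolation=cv2.INTER_CUBIC)
a=cv2.resize(s[200:300,280:350],None,fx=4,fy=4,interpolation=cv2.INTER_CUBIC)
c=np.zeros((600,800,3),np.uint8); c[:240,:400]=b; c[:400,400:680]=a
c[250:565,:420]=cv2.resize(t,(420,315)); 
cv2.imwrite('pics/c4.png',c)
E
```

```text
(no output)
```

View pics/c4.png

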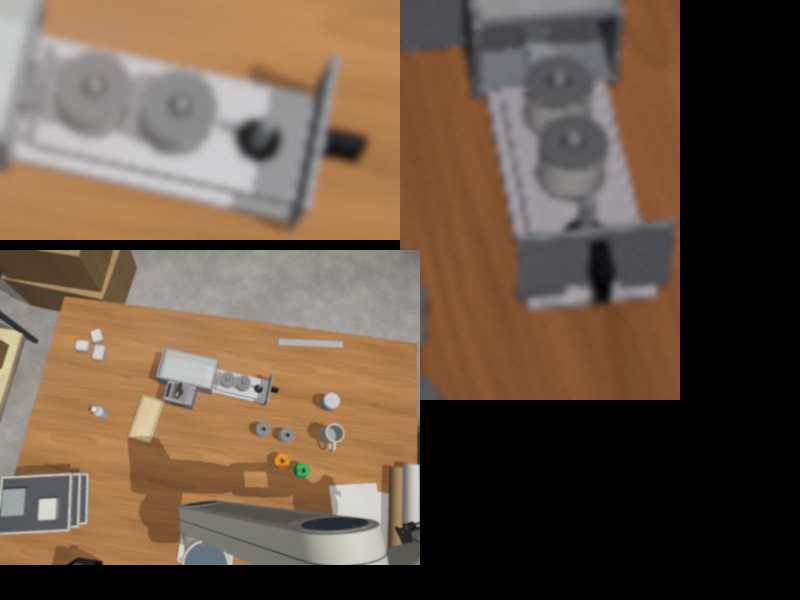

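View pics/s2.png

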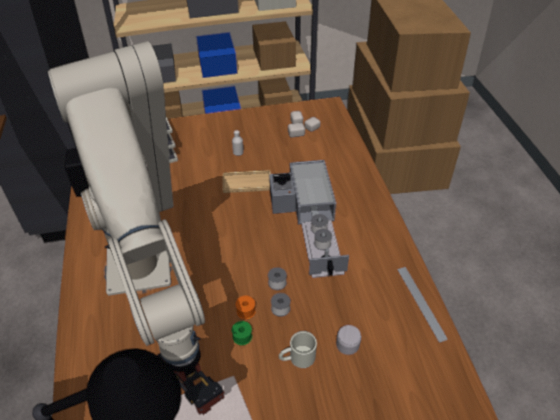

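Two dried reels sit on spindles 3 and 2, with tips at crop (95,85) and (181,104). Spindle 1 is empty, at crop (262,130). Only two damp reels are visible.

```bash
python3 - <<'E'
from h import *
for n,u in(('top',np.array([(95,85),(181,104),(265,127)])/4+[280,150]),('side',np.array([(160,76),(175,137),(188,190)])/4+[280,200])):
    for w in plane(n,u,.086): print(n,td(w).round(4))
for n,u in(('top',np.array([(495,343),(581,363)])/2.66+[165,110]),): print(plane(n,u,.044))
tt=plane('top',np.array([(68,222),(143,242),(96,391),(17,370)])/2.66+[165,110],.018); print('tray',tt.mean(0),tt)
E
```

```text
top [-0.0504  0.0041]
top [-0.1199  0.0041]
top [-0.1881  0.0076]
side [-0.0596 -0.0014]
side [-0.1308 -0.0018]
side [-0.1896 -0.0022]
[[ 0.45744832 -0.16717769  0.044     ]
 [ 0.44833523 -0.27057943  0.044     ]]
tray [0.43544609 0.33339576 0.018     ] [[0.53590018 0.36980616 0.018     ]
 [0.52418084 0.27304279 0.018     ]
 [0.33535373 0.29589226 0.018     ]
 [0.34634959 0.39484182 0.018     ]]
```

```bash
cat >> h.py <<'E'
TR=np.array([.437,.330]); TA=3.015
RH=.038
def slot(s): return TR+s*np.array([np.cos(TA),np.sin(TA)])
def grab(xy,zb,a,up=.2,wid=.088):
    move_gripper(wid); go(xy,up,a)
    if lin(xy,zb+RH,.15,contact_N=10): st('CONTACT')
    move_gripper(.0); st('grip')
    lin(xy,up,.15); st('lift')
E
cat > dried.py <<'E'
import sys
from h import *
sx,s=float(sys.argv[1]),float(sys.argv[2])
grab(rd(sx,0),.030,TH)
if get_gripper_width()<.05: sys.exit('lost')
q=slot(s); go(q,.2,TA); st('over')
if get_gripper_width()<.05: sys.exit('lost')
lin(q,.07,.15); print(lin(q,.041,.03,contact_N=5)); st('down')
move_gripper(.075); lin(q,.2,.2); st('done')
shot('top','d%d'%get_time()); shot('side','e%d'%get_time())
E
python3 dried.py -.125 .040; ls pics
```

```text
grip t22.6 p [ 0.6417 -0.0641  0.0685] w0.0608 F [-1.3  0.6  4.2] g29.7
lift t23.6 p [ 0.6407 -0.064   0.1989] w0.0610 F [ 0.2 -0.3 -1.7] g29.7
over t25.3 p [0.398  0.3347 0.2   ] w0.0609 F [ 0.7 -0.9 -1.6] g29.7
True
down t27.2 p [0.3971 0.3349 0.0435] w0.0610 F [-0.1 -0.1  2.8] g29.7
done t28.6 p [0.3968 0.3346 0.1991] w0.0754 F [-0.6 -0.3 -0.3] g0.0
c0.png
c1.png
c2.png
c3.png
c4.png
d28.png
e28.png
s1.png
s2.png
side0.png
t1.png
t2.png
top0.png
```

```bash
python3 dried.py -.055 -.038; python3 - <<'E'
import cv2,glob
f=sorted(glob.glob('pics/d*.png'))[-1]; im=cv2.imread(f)
cv2.imwrite('pics/c5.png',cv2.resize(im[110:310,165:465],None,fx=2.66,fy=2.66,interpolation=cv2.INTER_CUBIC))
E
```

```text
grip t32.2 p [0.6475 0.0057 0.0684] w0.0602 F [-1.1 -0.5  4.2] g29.9
lift t33.2 p [0.6466 0.0057 0.1989] w0.0605 F [ 0.2 -0.8 -1.4] g29.9
over t34.6 p [0.4752 0.3247 0.1998] w0.0600 F [ 0.1 -0.3 -0.8] g29.9
True
down t36.4 p [0.4745 0.325  0.0434] w0.0603 F [-0.4 -1.5  5.4] g29.9
done t37.8 p [0.4741 0.3248 0.1991] w0.0752 F [ 0.5 -1.   0.4] g0.0
```

View pics/c5.png

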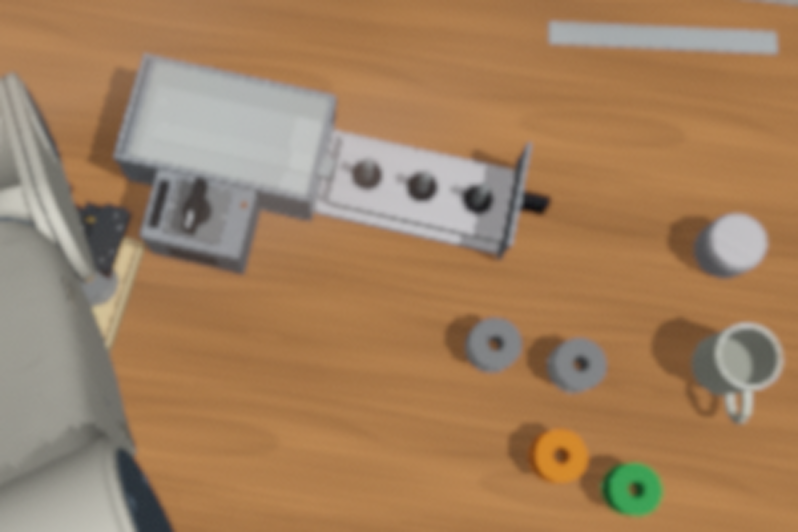

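All spindles are now empty, both dried reels are in the tray, and the damp reels are still at crop (495,343) and (581,363). Next I mount the damp reels.

```bash
cat > damp.py <<'E'
import sys
from h import *
x,y,sx=map(float,sys.argv[1:])
xy=np.array([x,y]); move_gripper(.088)
go(xy,.13,TH-np.pi/2)
if lin(xy,RH,.15,contact_N=10): st('CONTACT')
move_gripper(0); st('sq1'); move_gripper(.088)
lin(xy,.075,.2); go(xy,.075,TH); lin(xy,RH,.15); move_gripper(0); st('sq2')
lin(xy,.17,.15); st('lift')
if get_gripper_width()<.05: sys.exit('lost')
q=rd(sx,0); go(q,.17,TH); st('over')
if get_gripper_width()<.05: sys.exit('lost')
lin(q,.135,.15)
c=lin(q,.067,.05,contact_N=7); st('down %s'%c)
if get_tool_pos()[2]<.074:
    move_gripper(.088); lin(q,.17,.2); st('done')
E
python3 damp.py .459 -.170 -.055
```

```text
sq1 t41.5 p [ 0.4592 -0.1701  0.0385] w0.0605 F [0.  1.4 5.4] g30.0
sq2 t44.8 p [ 0.4594 -0.1701  0.0386] w0.0626 F [-1.9  0.4  6.3] g30.0
lift t45.8 p [ 0.4584 -0.1698  0.1693] w0.0624 F [-0.  -0.2 -1.4] g30.0
over t46.9 p [0.6462 0.0048 0.1693] w0.0624 F [-0.8  0.5 -1.1] g30.0
down True t48.1 p [0.647  0.0069 0.094 ] w0.0624 F [ 0.7  1.  -3.2] g30.0
```

```bash
python3 - <<'E'
from h import *
q=rd(-.055,0); c=lin(q,.067,.04,contact_N=12); st(c)
dwell(.3); st(); print(td(get_tool_pos()))
E
```

```text
True t48.7 p [0.648  0.0069 0.0686] w0.0626 F [0.1 1.3 4.1] g30.0
 t49.0 p [0.648  0.007  0.0686] w0.0625 F [ 0.1 -1.6  4.7] g30.0
[-0.05364822 -0.00061451]
```

```bash
sed -i 's/contact_N=7/contact_N=13/' damp.py; python3 - <<'E'
from h import *
q=rd(-.055,0); move_gripper(.088); lin(q,.17,.2); go([.3,.2],.3,TH); shot('top','t6');shot('side','s6'); st()
im=cv2.imread('pics/t6.png'); cv2.imwrite('pics/c6.png',cv2.resize(im[110:310,165:465],None,fx=2.66,fy=2.66,interpolation=cv2.INTER_CUBIC))
E
```

```text
t51.9 p [0.3008 0.1999 0.2998] w0.0876 F [ 0.4 -0.1 -0. ] g0.0
```

View pics/c6.png

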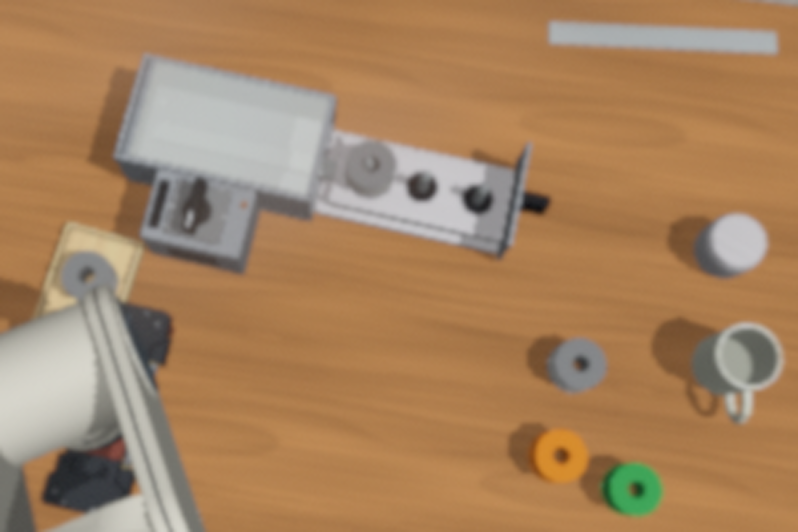

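The reel is seated on spindle 3, and the second damp reel is still at crop (581,363).

```bash
python3 damp.py .450 -.2725 -.125
```

```text
sq1 t55.4 p [ 0.4502 -0.2726  0.0385] w0.0604 F [-0.9  1.6  5.8] g29.9
sq2 t58.6 p [ 0.4502 -0.2726  0.0386] w0.0621 F [-1.1  0.7  5.4] g30.0
lift t59.7 p [ 0.4495 -0.2721  0.1692] w0.0623 F [-1.   0.3 -1.9] g30.0
over t60.8 p [ 0.6406 -0.065   0.1695] w0.0627 F [-0.5 -0.1 -0.7] g30.0
down True t62.4 p [ 0.6416 -0.0628  0.0687] w0.0622 F [-1.2  1.3  5. ] g30.0
done t63.6 p [ 0.6409 -0.064   0.1694] w0.0880 F [-0.4 -0.1 -0.6] g0.0
```

View pics/t6.png

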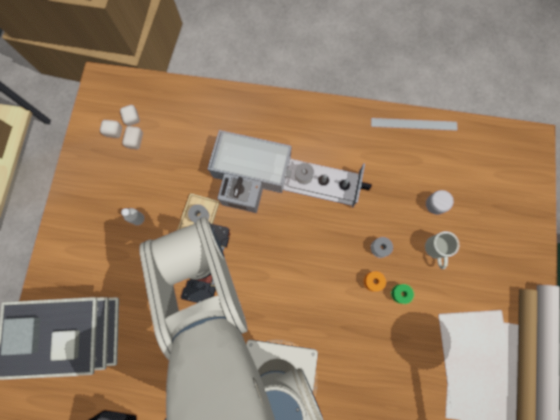

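No third damp reel anywhere: the only grey reel left on the bench then was at (382,246), and it is now mounted. I push the carriage home next.

```bash
python3 - <<'E'
from h import *
move_gripper(.05); h=rd(-.258,0); go(h,.15,TH)
shot('top','t7'); shot('side','s7')
lin(h,.078,.1,contact_N=8); move_gripper(0); st('grip')
c=lin(rd(-.035,0),.078,.12,contact_N=30); st(c); print(td(get_tool_pos()))
if not c:
    c=lin(rd(-.016,0),.078,.03,contact_N=22); st(c); print(td(get_tool_pos()))
move_gripper(.05); p=get_tool_pos(); lin(p,.16); st()
j2=np.array(get_joint_positions()); j2[0]-=1.0; j2[1]-=.2; move_joints(list(j2))
t=shot('top','t8'); s=shot('side','s8'); st()
c=np.zeros((600,800,3),np.uint8)
c[:450,:450]=cv2.resize(t[110:260,165:315,::-1],None,fx=3,fy=3,interpolation=cv2.INTER_CUBIC)
c[:450,460:760]=cv2.resize(s[150:300,250:350,::-1],None,fx=3,fy=3,interpolation=cv2.INTER_CUBIC)
cv2.imwrite('pics/c8.png',c)
E
```

```text
grip t66.6 p [ 0.6304 -0.1966  0.0782] w0.0159 F [-0.2  0.5  1.9] g30.0
False t68.6 p [0.6491 0.0248 0.0782] w0.0160 F [-0.1 -5.4  3.1] g30.0
[-0.03577581 -0.0002099 ]
True t69.2 p [0.6502 0.0383 0.0781] w0.0154 F [-0.1 -1.5  3.9] g30.0
[-0.02228871 -0.0001612 ]
 t70.6 p [0.6492 0.0381 0.1595] w0.0504 F [-0.  -0.3 -0.9] g0.0
 t73.0 p [ 0.3936 -0.5394  0.2915] w0.0498 F [-0.5  0.4 -0.7] g0.0
```

View pics/c8.png

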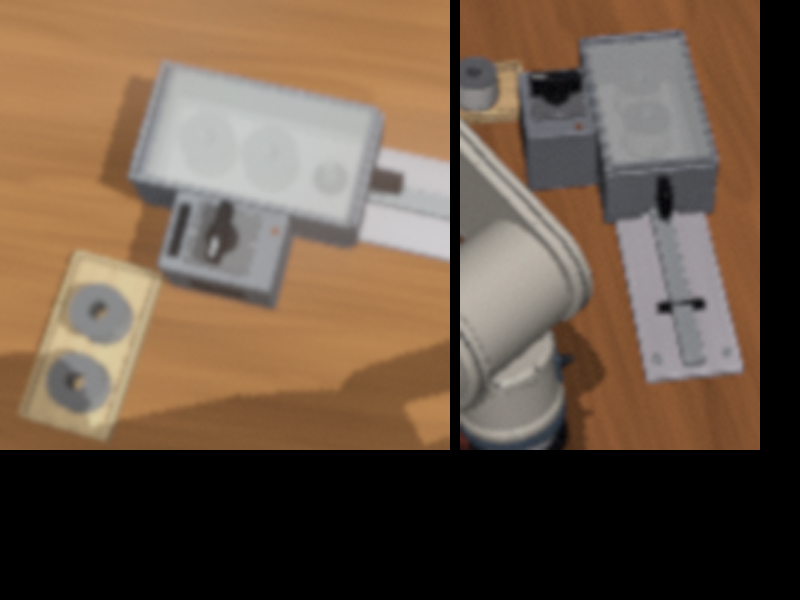

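The carriage is home, with its front plate on the mouth. Both damp reels show under the lid and both dried reels stand in the tray at crop (98,310) and (78,380). Now I turn the handle on.

```bash
python3 - <<'E'
from h import *
q=np.array([.553,.197]); A=TH+np.pi/2
move_gripper(.05); go([.45,0],.3,A); go(q,.19,A); print(lin(q,.132,.1,contact_N=8)); move_gripper(0); st('grip')
for f in(.25,.5,.75,1.0):
    p=get_tool_pos(); move_to([p[0],p[1],.132],ori(A-f*np.pi/2)); st(f)
move_gripper(.05); st('rel')
p=get_tool_pos(); lin(p,.2); 
go([.45,-.1],.3,TH)
j2=np.array(get_joint_positions()); j2[0]-=1.0; move_joints(list(j2))
t=shot('top','t9'); s=shot('side','s9'); st()
c=np.zeros((600,800,3),np.uint8)
c[:450,:450]=cv2.resize(t[110:260,165:315,::-1],None,fx=3,fy=3,interpolation=cv2.INTER_CUBIC)
c[:450,460:760]=cv2.resize(s[150:300,250:350,::-1],None,fx=3,fy=3,interpolation=cv2.INTER_CUBIC)
cv2.imwrite('pics/c9.png',c)
E
```

```text
False
grip t77.5 p [0.5541 0.1991 0.1341] w0.0140 F [-2.7  8.9 10.3] g52.7
0.25 t78.0 p [0.554  0.1988 0.1341] w0.0137 F [-6.5 -1.9 16.8] g52.9
0.5 t78.4 p [0.5537 0.1984 0.1341] w0.0140 F [-6.5 -2.1 17.3] g51.4
0.75 t78.9 p [0.5533 0.1982 0.1341] w0.0139 F [-8.2 -2.1 18.8] g51.4
1.0 t79.4 p [0.5528 0.1981 0.1341] w0.0137 F [-8.6 -1.9 17.9] g45.9
rel t80.1 p [0.5529 0.1981 0.1317] w0.0501 F [-0.5 -0.2 -0. ] g0.0
 t83.7 p [ 0.1604 -0.4323  0.2995] w0.0499 F [-0.4 -0.1 -0.3] g0.0
```

View pics/c9.png

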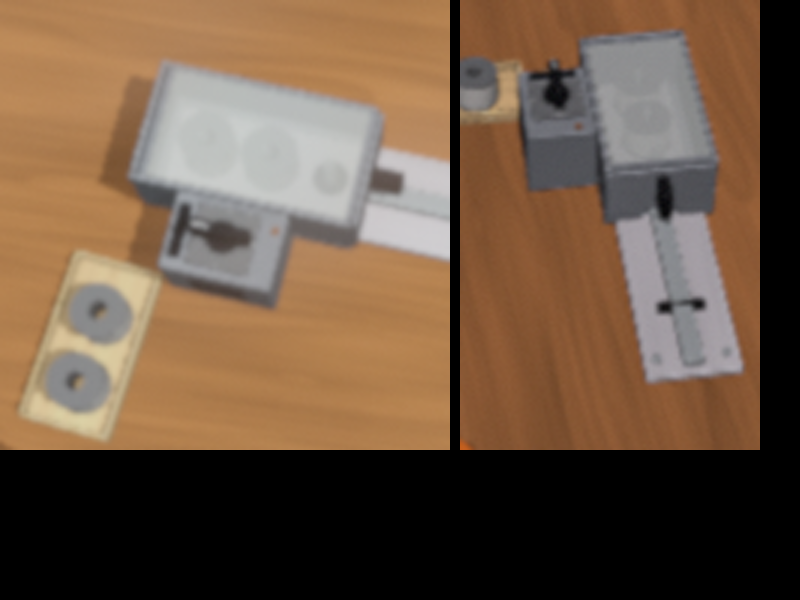

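The handle is along the slide again (on), the carriage is home, and the reels are in place with the arm clear.

```bash
python3 -c "
from h import *
print(finish_job())"
```

```text
the job is handed in; nothing more can be done
None
```

The dryer is changed over and the job handed in. In the last pictures the two dried reels stand in the tray, the two damp reels are on spindles 2 and 3, the carriage is home and the handle is on. The mug, tin and glue bottle were not touched, and the verdict was not shown to me.

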